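# Open the child-proofed oxide cupboard

## Task

Open the little pine cupboard of glaze oxides, which has a child-safety catch. Draw the door out by its knob until the catch stops it, then reach down behind the top of the door, press the hidden catch arm down and pull the door past it without forcing it; swing the door wide open, to about a right angle, and leave it standing there. Do not disturb the jug or the paint pots.

Things in the scene. Friction and masses are not known exactly. Their poses are not given: they have to be found in the camera images.
- cupboard: Small pine cupboard fixed on the bench, 250 wide (y), 180 deep (x), 285 high (z). Origin: centre of its underside, on the bench. Its own -x is the front, its own +y the hinge side. Its one plywood door, 250 wide, 16 thick, covers the whole front from 15 to 285 above the bench, hinged at the +y front corner; the free edge swings out towards -x. Top board 10 thick.
- leaf (a joint): Opening angle of the door, rad: 0 closed, growing as the free edge swings out, end stop at 1.75. The safety catch stops it at about 0.23 (gap between door and cupboard front then about 42 mm at the catch). The hinge has a little friction: the door stays where it is left.
- hinge_top (a point): Point on the door's vertical hinge line, at the level of the door's top edge (285 above the bench); it lies in the plane of the door's inside face. Its axes turn with the door: -y runs along the door to the free edge (250 away), +x points out of the inside face towards the cupboard, z up.
- knob (a point): Centre of the head of the turned wooden knob on the outside of the door: head 34 in diameter, 20 long, axis level and square to the door; 13 of thinner neck between head and door. It lies 23 out from the outside face, 220 from the hinge line, 33 below the door's top edge. Axes as hinge_top.
- catch_top (a point): Point on the upper face of the white plastic catch arm, 20 behind the door's inside face, 185 from the hinge line, about 32 below the door's top edge while up. The arm, 22 wide, 4 thick, 66 long, is pivoted on the inside of the door (3 behind the face, 39 below the top edge) and slopes up 16 degrees away from it to an upturned hook. Moves with the door; seen from above once the door is ajar.
- catch (a joint): How far the sprung catch arm is pressed down, rad: 0 up (catching), end stop at 0.42. The hook clears the bar from about 0.15; at 0.28 the arm is level, its upper face 37 below the door's top edge. Pressed 20 behind the door it needs about 5 N to clear the bar, 6 N to lie level (less further from the door, more nearer) and springs back up when let go.
- keeper: White bar, 6 thick and 44 long, on two short legs under the cupboard's top board, 3 to 9 inside its front edge; the hook of the catch arm catches behind it and must pass below it. Origin: middle of the bar, about 18 below the cupboard's top.
- jug: White glazed jug, 125 in diameter, 170 high, with a handle, standing loose beside the cupboard. Origin: centre of its foot.
- pot_a: Small terracotta paint pot, 74 in diameter, 78 high, loose on the bench. Origin: centre of its foot. May stand on either side of the cupboard.
- pot_b: Small white paint pot, 74 in diameter, 78 high, loose on the bench. Origin: centre of its foot. May stand on either side of the cupboard.

How it is judged (in metres and radians):
On the way:
1. the catch arm is pressed down while the door stands ajar on it (value of joint catch above 0.1 rad and value of joint leaf between 0.12 and 0.32 rad), for 0.05 s.
At the end, for the whole second after the job is handed in: The door stands still, open by at least 1.15 rad (66 degrees), with the catch arm sprung back up (under 0.06 rad) (value of joint leaf above 1.15 rad and velocity of joint leaf between -0.05 and 0.05 rad/s and value of joint catch below 0.06 rad); the robot touches nothing.
It fails at once if the catch is forced: more than 60 N between its hook and the bar (contact force between catch and keeper above 60 N).
It fails at once if the jug or a pot is moved more than 30 mm (distance of any of jug, pot_a, pot_b from where it was at the start of the episode above 0.03 m).
It also fails if it takes over 54 s, if anything falls off the work surface, if the arm or the gripper's body presses on something with over 40 N, if the wrist force passes 120 N, or if a joint passes its speed limit or range.

## Robot

A 6-joint arm with a two-finger parallel gripper is mounted at the origin on the work surface. World frame = base frame: x ahead of the robot, y to its left, z up, the work surface at z = 0. Lengths are in mm, angles in rad, forces in N, time in s.
With the tool pointing down it reaches from about 275 to 750 mm from the base axis. Payload 10.2 kg.
Tool frame: the origin (TCP) lies on the centre line of the jaws, within the pads' length; the fingertips stand ctrl.tips_ahead ahead of it and the grasp point (between the pads) lies 6 mm ahead of it (ctrl.tips_ahead is the distance from the TCP to the fingertips, in mm); z points along the fingers, y is the line along which they close (so a half turn about z gives the same grasp; the last joint's range is limited). The gripper opens to 85 mm and grips with 20 to 120 N. Pads are 22 mm wide; open, the fingers measure 114 mm over their backs; the gripper's body (76 mm by 85 mm) begins 54 mm behind the grasp point. The pads swing forward as they close: fully open they stand 13 mm farther back than shut.
Start: joints at [-1.342, 0.313, 1.498, -0, 1.331, -0.223], TCP at [229.196, -472.335, 256.294] pointing down, gripper open.
Joint ranges: [-2.94, 2.94], [-0.97, 2.17], [0.19, 2.56], [-1.23, 4.37], [0.02, 3.11], [-2.88, 2.88]. Speed limits (rad/s): [2.39, 2.39, 3.01, 3.14, 3.14, 3.14].

## Interface

Orientations are given as a unit quaternion [w, x, y, z].
In Python, from bench import ctrl gives the robot as it stands. The module is installed in compiled form; this text tells all that it offers.
- The arm moves only by the tool move_arm, never from a script. Its argument "increments" is a list of rows, each a list of 2 entries, a list of its own where there are three numbers: the shift along the tool's x, y, z in mm, then the turn, a rotation vector about the tool's x, y, z in rad. A call has 1 to 12 rows; each row shifts and turns the commanded pose from where the row before left it, along the tool's axes as they then stand; what a row does not reach is not made up. A row lasts 1/10 s, in which the tool goes at most 50 mm and 8.59 degrees, less where a joint would pass 70% of its speed; a pose out of reach is approached as far as the arm can. A call with a gripper value outside its range is refused whole. "hand" is the finger opening in mm, from 0 to 85.4, set as the call begins (left out, the last holds). The fingers move at their own pace and stop on an object; "squeeze" is the grip in N (left out, the last holds). Time passes only in rows, so rows that do not move let the fingers close. It gives the time, the measured TCP pose, the force, the opening and the grip force at its end, in the units of the state.
- ctrl.observe(): the state, without advancing time (a new reading comes with each control period).
- ctrl.camera(name): name is "side" or "top"; returns the picture (384x512x3 uint8, red, green, blue); there is no depth.
- ctrl.camera_info(name): a dict with "intrinsics" (3x3 intrinsics, pixels), "pose" (4x4, takes a point from camera to world coordinates). Camera axes: x right, y down, z forward; pixel columns grow to the right and rows downward; lengths in mm; the calibration is good to about 2 mm. A picture is of the moment at which its call begins. camera_info takes no time and is no camera call.
- ctrl.close_job(): hands the job in; it is judged then, once.
The state is a dict: "t": time; "joint_positions": joint angles; "joint_vel": joint speeds; "tau": joint torques, N m; "position": TCP position; "eef_rot": TCP orientation; "force": force on the tool from outside, world axes, zero at the start; "ft_torque": the same for the moment, N m; "finger_gap": finger opening in mm; "grasp_force": force on a finger pad.
Only numpy, scipy, OpenCV 4.12 (cv2) and the standard library are available. Lean on these libraries where they do the work, as an engineer would, in place of code of your own. Each camera call takes 0.05 s, during which the arm holds its last target. There are 200 camera calls.

## Working session

There is one attempt and no reset: what is moved stays moved. The work goes in short steps, Python scripts to look and compute and a tool call to move; the robot and the scene stay as the last step left them, time stands still between calls to the robot, and variables do not carry over. Pictures are saved under pics/ and viewed, at most 10 in all, crops included, and the job is handed in when it is done.

Besides the shell and the picture viewer there is one more tool, called after "Emit:" by a JSON object that holds its "fn" and its "kwargs". move_arm: Moves the arm, as the interface text tells. Its arguments: {"type":"object","properties":{"increments":{"type":"array","items":{"type":"array"}},"hand":{"type":"number"},"squeeze":{"type":"number"}},"required":["increments"]}

```bash
mkdir -p pics; python3 - <<'E'
from bench import ctrl
import cv2,numpy as np
np.set_printoptions(precision=3,suppress=True)
for n in ("side","top"):
    cv2.imwrite(f"pics/{n}0.png",ctrl.camera(n)[:,:,::-1]); i=ctrl.camera_info(n); print(n,np.array(i["intrinsics"]),np.array(i["pose"]))
print(ctrl.observe(),ctrl.tips_ahead)
E
```

```text
side [[379.386   0.    253.456]
 [  0.    379.386 196.346]
 [  0.      0.      1.   ]] [[ -0.665  -0.436   0.606 -27.947]
 [ -0.746   0.381  -0.545 676.204]
 [  0.007  -0.815  -0.579 817.72 ]
 [  0.      0.      0.      1.   ]]
top [[478.075   0.    246.871]
 [  0.    478.075 196.55 ]
 [  0.      0.      1.   ]] [[  -0.014   -0.994    0.105  474.425]
 [  -1.       0.014   -0.003   59.796]
 [   0.002   -0.105   -0.994 1467.918]
 [   0.       0.       0.       1.   ]]
{'t': 0.1, 'joint_positions': array([-1.342,  0.313,  1.498, -0.   ,  1.331, -0.223]), 'joint_vel': array([ 0.   , -0.001, -0.003,  0.001,  0.001,  0.   ]), 'tau': array([  0.002, -41.29 , -26.014,  -0.   ,   0.003,   0.   ]), 'position': array([ 229.142, -472.131,  255.815]), 'eef_rot': array([-0.001,  0.975,  0.224, -0.   ]), 'force': array([ 0.334, -0.51 , -0.797]), 'ft_torque': array([ 0.023, -0.002, -0.027]), 'grasp_force': 0.0, 'finger_gap': 85.52748386710348} 25.0
```

View pics/side0.png

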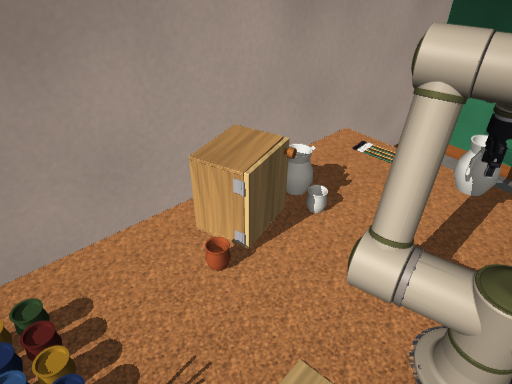

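View pics/top0.png

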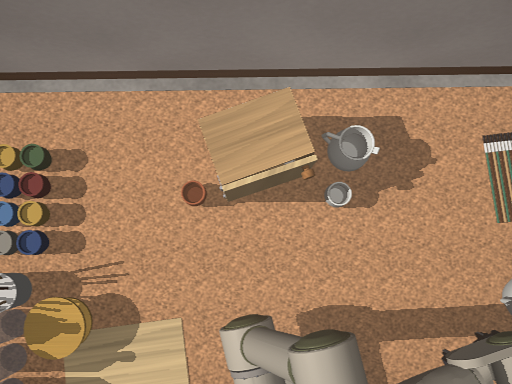

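The side view shows the cupboard with hinges at (240,187) and (240,237). The terracotta pot is at (217,252), the white pot at (317,198) and the jug at (299,170). In the top view the cupboard top is around (258,140), the knob at (307,174), the terracotta pot at (194,193), the white pot at (339,194) and the jug at (352,147). I'll zoom in for the corners.

```bash
python3 - <<'E'
import cv2
a=cv2.imread("pics/top0.png")[75:225,180:390]; b=cv2.imread("pics/side0.png")[110:280,180:340]
cv2.imwrite("pics/c1.png",cv2.resize(a,(798,570),interpolation=cv2.INTER_CUBIC))
cv2.imwrite("pics/c2.png",cv2.resize(b,None,fx=3.5,fy=3.5,interpolation=cv2.INTER_CUBIC))
E
```

```text
(no output)
```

View pics/c1.png

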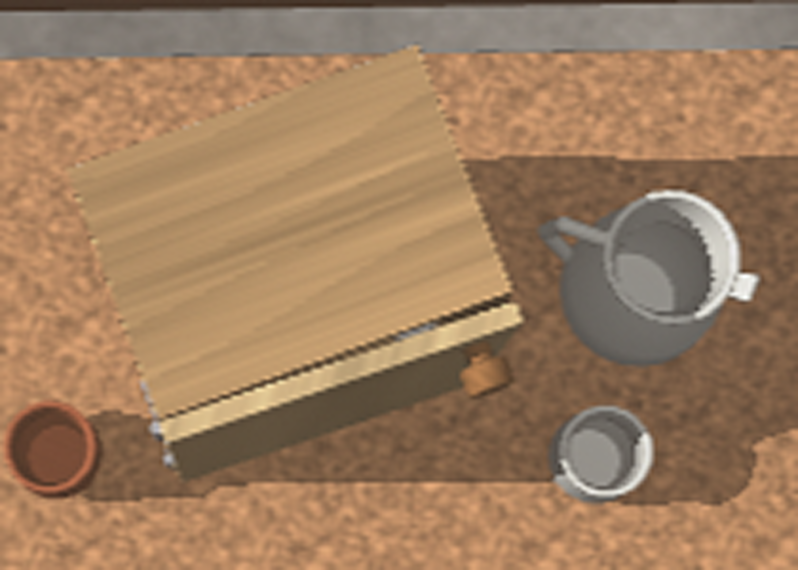

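View pics/c2.png

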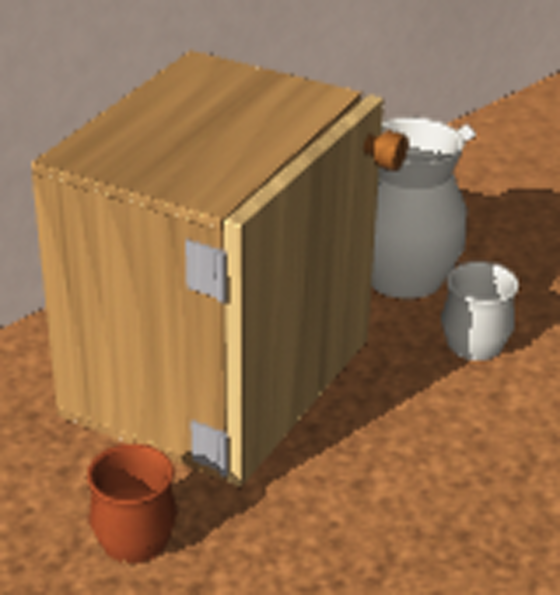

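The door stands barely ajar. The cupboard top's corners in the top crop are (72,172), (418,46), (512,297) and (160,418). The knob is at about (487,373). In the side crop the corners are (33,163), (190,52), (362,93) and (222,222), with the knob at about (390,151).

```bash
cat > h.py <<'E'
from bench import ctrl
import cv2,numpy as np
from scipy.optimize import least_squares
from scipy.spatial.transform import Rotation as R
np.set_printoptions(precision=3,suppress=True)
I={n:ctrl.camera_info(n) for n in("side","top")}
def proj(n,P):
    T=np.linalg.inv(np.array(I[n]["pose"])); r=cv2.Rodrigues(T[:3,:3])[0]
    return cv2.projectPoints(np.array(P,float).reshape(-1,1,3),r,T[:3,3],np.array(I[n]["intrinsics"]),None)[0].reshape(-1,2)
def rayz(n,uv,z):
    T=np.array(I[n]["pose"]);d=T[:3,:3]@np.linalg.inv(np.array(I[n]["intrinsics"]))@[uv[0],uv[1],1]
    return T[:3,3]+d*(z-T[2,3])/d[2]
def loc(p,P): # cupboard frame->world
    c,s=np.cos(p[2]),np.sin(p[2]); P=np.atleast_2d(P).astype(float); return np.c_[p[0]+c*P[:,0]-s*P[:,1],p[1]+s*P[:,0]+c*P[:,1],P[:,2]]
def door(p,th,P): # hinge_top axes at angle th -> world ; hinge at (-90,125,285)
    c,s=np.cos(-th),np.sin(-th); P=np.atleast_2d(P).astype(float)
    return loc(p,np.c_[-90+c*P[:,0]-s*P[:,1],125+s*P[:,0]+c*P[:,1],285+P[:,2]])
E
python3 - <<'E'
from h import *
top=np.array([[72,172],[418,46],[512,297],[160,418]])/3.8+[180,75]
sid=np.array([[33,163],[190,52],[362,93],[222,222]])/3.5+[180,110]
C=[[90,125,285],[90,-125,285],[-90,-125,285],[-90,125,285]]
kt=np.array([487,373])/3.8+[180,75];ks=np.array([390,151])/3.5+[180,110]
dt=np.array([[165,440],[522,318]])/3.8+[180,75]
def f(q):
    p=q[:3];K=door(p,q[3],[-39,-220,-33]);D=door(p,q[3],[[-16,0,0],[-16,-250,0]])
    return np.r_[(proj("top",loc(p,C))-top).ravel(),(proj("side",loc(p,C))-sid).ravel(),(proj("top",K)-kt).ravel(),(proj("side",K)-ks).ravel(),(proj("top",D)-dt).ravel()]
s=least_squares(f,[600,60,-.35,.05]);print(s.x,s.fun)
p=s.x
print("knob",door(p,p[3],[-39,-220,-33]),"hinge",door(p,0,[0,0,0]))
for th in (0,.23,.5,1,1.5): print(th,"knob",door(p,th,[-39,-220,-33]),"catch",door(p,th,[20,-185,-32]),"free",door(p,th,[0,-250,0]))
for n,uv,z in(("jug",(677/3.8+180,258/3.8+75),170),("a",(52/3.8+180,448/3.8+75),78),("b",(608/3.8+180,452/3.8+75),78)): print(n,rayz("top",uv,z))
E
```

```text
[753.2    30.957   0.333   0.007] [-1.707 -0.997 -0.195 -0.391  0.062 -1.075 -1.042  0.631  0.336 -0.787
  1.264 -1.234  1.257 -0.764  0.941 -1.046 -0.619  0.038  0.398 -0.828
 -0.251  0.852 -0.096  0.008]
knob [[ 660.737 -101.279  252.   ]] hinge [[627.254 119.628 285.   ]]
0 knob [[ 662.384 -101.023  252.   ]] catch [[706.685 -48.644 253.   ]] free [[ 709.054 -116.61   285.   ]]
0.23 knob [[ 611.156 -103.221  252.   ]] catch [[666.231 -62.322 253.   ]] free [[ 653.042 -129.038  285.   ]]
0.5 knob [[552.298 -90.854 252.   ]] catch [[616.287 -66.126 253.   ]] free [[ 585.781 -126.908  285.   ]]
1 knob [[460.563 -29.151 252.   ]] catch [[528.574 -38.129 253.   ]] free [[472.662 -76.844 285.   ]]
1.5 knob [[409.641  68.978 252.   ]] catch [[465.021  28.493 253.   ]] free [[397.393  21.323 285.   ]]
jug [ 756.04  -254.366  170.   ]
a [633.665 210.344  78.   ]
b [ 624.757 -217.671   78.   ]
```

Emit:
{"fn": "move_arm", "kwargs": {"increments": [[[44,-12,-7],[0,0,0]],[[46,-12,-7],[0,0,0]],[[46,-12,-7],[0,0,0]],[[46,-12,-7],[0,0,0]],[[46,-12,-7],[0,0,0]],[[46,-12,-7],[0,0,0]],[[46,-12,-7],[0,0,0]],[[46,-12,-7],[0,0,0]],[[46,-12,-7],[0,0,0]],[[46,-12,-7],[0,0,0]],[[46,-12,-7],[0,0,0]],[[46,-12,-7],[0,0,0]]]}}

```text
t: 1.3
position: [662.2, -101.0, 340.2]
eef_rot: [-0.0, 0.975, 0.224, -0.0]
force: [0.8, -0.4, 0.3]
finger_gap: 85.4
grasp_force: 0.0
```

Emit:
{"fn": "move_arm", "kwargs": {"increments": [[[0,0,0],[0,0,-0.145]],[[0,0,0],[0,0,-0.145]],[[0,0,0],[0,0,-0.145]],[[0,0,0],[0,0,-0.145]],[[0,0,0],[0,0,-0.145]],[[0,0,0],[0,0,-0.145]],[[0,0,0],[0,0,-0.145]],[[0,0,0],[0,0,-0.145]],[[0,0,0],[0,0,-0.145]],[[0,0,0],[0,0,-0.145]],[[0,0,0],[0,0,-0.145]]]}}

```text
t: 2.4
position: [661.1, -102.6, 339.7]
eef_rot: [-0.001, 0.518, 0.855, -0.0]
force: [0.1, 0.0, -0.3]
finger_gap: 85.4
grasp_force: 0.0
```

Emit:
{"fn": "move_arm", "kwargs": {"increments": [[[0,0,0],[0,0,-0.145]],[[0,0,0],[0,0,-0.145]],[[0,0,0],[0,0,-0.145]],[[0,0,0],[0,0,-0.145]],[[0,0,0],[0,0,-0.145]],[[0,0,0],[0,0,-0.145]],[[0,0,0],[0,0,-0.145]],[[0,0,0],[0,0,-0.145]],[[0,0,0],[0,0,-0.145]],[[0,0,0],[0,0,-0.12]],[[0,0,0],[0,0,0]],[[0,0,0],[0,0,0]]]}}

```text
t: 3.6
position: [661.1, -102.7, 340.0]
eef_rot: [-0.0, -0.163, 0.987, 0.0]
force: [-0.0, 0.7, -1.1]
finger_gap: 85.3
grasp_force: 0.0
```

```bash
cat >> h.py <<'E'
POSE=[753.2,30.957,.333]
def to(target,yaw): # remaining shift in tool axes, and turn about tool z
    o=ctrl.observe(); r=R.from_quat(np.r_[o["eef_rot"][1:],o["eef_rot"][0]]); m=r.as_matrix()
    y=np.arctan2(m[1,0],m[0,0]); print("t",o["t"],"pos",o["position"],"yaw",y,"zaxis",m[:,2],"q",o["joint_positions"],"F",o["force"])
    print("shift",m.T@(np.array(target)-o["position"]),"turn z",-((yaw-y+np.pi)%(2*np.pi)-np.pi))
E
python3 -c "
from h import *
to([661,-101,258],.333+np.pi)"
```

```text
t 3.6 pos [ 661.136 -102.66   339.979] yaw -2.814655390118294 zaxis [-0.001  0.    -1.   ] q [-0.329  0.634  0.801  0.     1.708 -2.226] F [-0.021  0.748 -1.129]
shift [-0.443  1.585 81.979] turn z -0.006062736528500423
```

Emit:
{"fn": "move_arm", "kwargs": {"increments": [[[0,0,12],[0,0,0]],[[0,1.5,14],[0,0,0]],[[0,0,14],[0,0,0]],[[0,0,14],[0,0,0]],[[0,0,14],[0,0,0]],[[0,0,14],[0,0,0]],[[0,0,0],[0,0,0]],[[0,0,0],[0,0,0]]]}}

```text
t: 4.4
position: [660.7, -101.3, 258.7]
eef_rot: [0.0, -0.164, 0.987, -0.0]
force: [1.3, 0.2, 0.3]
finger_gap: 85.6
grasp_force: 0.0
```

Emit:
{"fn": "move_arm", "kwargs": {"increments": [[[0,0,0],[0,0,0]],[[0,0,0],[0,0,0]],[[0,0,0],[0,0,0]],[[0,0,0],[0,0,0]],[[0,0,0],[0,0,0]],[[0,0,0],[0,0,0]],[[0,0,0],[0,0,0]],[[0,0,0],[0,0,0]],[[0,0,0],[0,0,0]],[[0,0,0],[0,0,0]]], "hand": 25, "squeeze": 30}}

```text
t: 5.4
position: [660.8, -101.3, 258.8]
eef_rot: [0.0, -0.164, 0.986, -0.0]
force: [0.5, -0.2, 5.1]
finger_gap: 33.0
grasp_force: 30.2
```

Emit:
{"fn": "move_arm", "kwargs": {"increments": [[[2.2,0.4,0],[0,0,0.01]],[[4.4,0.8,0],[0,0,0.02]],[[4.4,0.8,0],[0,0,0.02]],[[4.4,0.8,0],[0,0,0.02]],[[4.4,0.8,0],[0,0,0.02]],[[4.4,0.8,0],[0,0,0.02]],[[4.4,0.8,0],[0,0,0.02]],[[4.4,0.8,0],[0,0,0.02]],[[4.4,0.8,0],[0,0,0.02]],[[2.2,0.4,0],[0,0,0.01]],[[0,0,0],[0,0,0]]]}}

```text
t: 6.5
position: [620.6, -103.2, 258.7]
eef_rot: [0.0, -0.075, 0.997, 0.001]
force: [0.4, 5.0, 6.3]
finger_gap: 33.0
grasp_force: 30.4
```

Emit:
{"fn": "move_arm", "kwargs": {"increments": [[[2.2,0.4,0],[0,0,0.01]],[[2.2,0.4,0],[0,0,0.01]],[[0,0,0],[0,0,0]]]}}

```text
t: 6.8
position: [616.2, -103.0, 258.7]
eef_rot: [0.0, -0.065, 0.998, 0.001]
force: [0.2, 5.7, 6.4]
finger_gap: 32.9
grasp_force: 30.4
```

Emit:
{"fn": "move_arm", "kwargs": {"increments": [[[1.1,0.2,0],[0,0,0.005]],[[1.1,0.2,0],[0,0,0.005]],[[1.1,0.2,0],[0,0,0.005]],[[0,0,0],[0,0,0]]]}}

```text
t: 7.2
position: [614.2, -102.8, 258.8]
eef_rot: [0.002, -0.058, 0.998, 0.0]
force: [10.7, 5.1, 3.5]
finger_gap: 33.4
grasp_force: 29.9
```

Emit:
{"fn": "move_arm", "kwargs": {"increments": [[[-1.5,0,0],[0,0,-0.005]],[[-1,0,0],[0,0,-0.005]],[[0,0,0],[0,0,0]]]}}

```text
t: 7.5
position: [615.6, -102.9, 258.8]
eef_rot: [0.001, -0.063, 0.998, 0.0]
force: [0.6, 3.7, 6.0]
finger_gap: 33.0
grasp_force: 30.3
```

Emit:
{"fn": "move_arm", "kwargs": {"increments": [[[0,0,0],[0,0,0]],[[0,0,0],[0,0,0]],[[0,0,0],[0,0,0]],[[0,0,0],[0,0,0]],[[0,0,0],[0,0,0]]], "hand": 75}}

```text
t: 8.0
position: [615.2, -103.5, 258.1]
eef_rot: [-0.0, -0.063, 0.998, 0.0]
force: [-0.1, -0.3, -0.5]
finger_gap: 75.3
grasp_force: 0.0
```

Emit:
{"fn": "move_arm", "kwargs": {"increments": [[[0,0,-10],[0,0,0]],[[0,0,-20],[0,0,0]],[[0,0,-20],[0,0,0]],[[0,0,-20],[0,0,0]],[[0,0,-12],[0,0,0]],[[0,0,0],[0,0,0]],[[0,0,0],[0,0,0]]]}}

```text
t: 8.7
position: [615.1, -103.4, 339.6]
eef_rot: [-0.0, -0.063, 0.998, 0.0]
force: [-0.6, 0.4, -0.9]
finger_gap: 75.4
grasp_force: 0.0
```

```bash
python3 - <<'E'
from h import *
im=ctrl.camera("top"); cv2.imwrite("pics/c3.png",cv2.resize(im[120:220,200:340,::-1],None,fx=5.5,fy=5.5,interpolation=cv2.INTER_CUBIC))
th=.21
print(proj("top",np.r_[door(POSE,th,[[-16,0,0],[-16,-250,0],[0,0,0],[0,-250,0],[20,-185,-32],[14,-185,-32]])]))
print(door(POSE,th,[[20,-185,-32]]));to(door(POSE,th,[[13,-185,40]])[0],.333+np.pi-th)
E
```

```text
[[221.887 191.934]
 [321.084 178.402]
 [221.046 185.619]
 [320.109 172.128]
 [292.02  169.843]
 [292.362 172.13 ]]
[[669.831 -61.477 253.   ]]
t 8.75 pos [ 615.056 -103.383  339.212] yaw -3.016420758996242 zaxis [-0.002  0.001 -1.   ] q [-0.354  0.509  1.001 -0.     1.633 -2.05 ] F [-0.052 -0.725 -0.617]
shift [-52.6    34.744  14.158] turn z 0.0021718945935518263
```

View pics/c3.png

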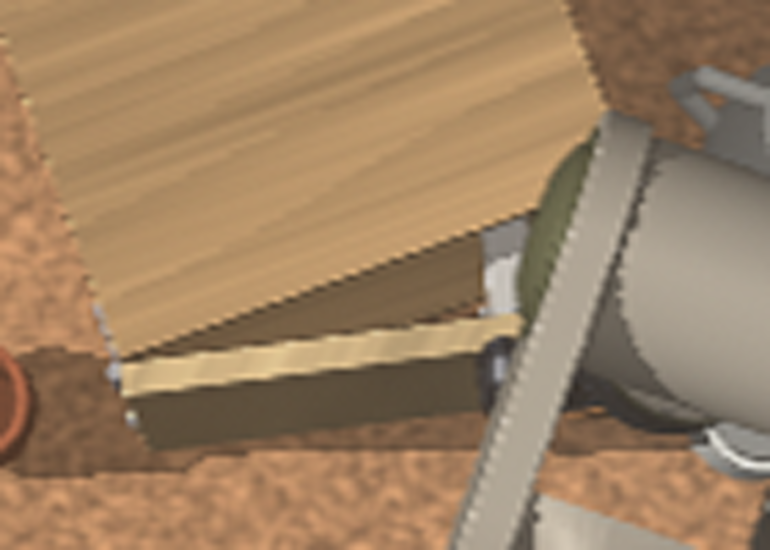

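The picture shows the door ajar with the white catch arm at about (500,275), as predicted (506,274). The door's edge also matches leaf ≈0.205.

Emit:
{"fn": "move_arm", "kwargs": {"increments": [[[-6,4.7,0],[0,0,0]],[[-10,6,0],[0,0,0]],[[-10,6,0],[0,0,0]],[[-10,6,0],[0,0,0]],[[-10,6,0],[0,0,0]],[[-9.5,6,0],[0,0,0]],[[0,0,0],[0,0,0]],[[0,0,0],[0,0,0]]], "hand": 0}}

```text
t: 9.55
position: [665.9, -61.9, 339.6]
eef_rot: [-0.001, -0.063, 0.998, 0.0]
force: [0.9, -0.0, 0.4]
finger_gap: -0.3
grasp_force: 0.0
```

```bash
python3 - <<'E'
from h import *
to(door(POSE,.205,[[16,-185,-12]])[0],.333+np.pi-.205)
E
```

```text
t 9.55 pos [665.935 -61.898 339.601] yaw -3.0160488877005993 zaxis [-0.001  0.    -1.   ] q [-0.267  0.633  0.803 -0.     1.707 -1.964] F [ 0.901 -0.003  0.444]
shift [-0.911 -0.003 66.6  ] turn z -0.002456234110805866
```

Descend in stages, watching the force.

Emit:
{"fn": "move_arm", "kwargs": {"increments": [[[-0.5,0,10],[0,0,0]],[[0,0,15],[0,0,0]],[[0,0,15],[0,0,0]],[[0,0,10],[0,0,0]],[[0,0,6],[0,0,0]],[[0,0,0],[0,0,0]]]}}

```text
t: 10.15
position: [666.2, -62.1, 283.6]
eef_rot: [-0.001, -0.062, 0.998, 0.0]
force: [0.7, 1.2, -0.9]
finger_gap: -0.1
grasp_force: 0.0
```

Emit:
{"fn": "move_arm", "kwargs": {"increments": [[[0,0,3],[0,0,0]],[[0,0,3],[0,0,0]],[[0,0,3],[0,0,0]],[[0,0,2],[0,0,0]],[[0,0,0],[0,0,0]],[[0,0,0],[0,0,0]]]}}

```text
t: 10.75
position: [666.6, -62.2, 273.8]
eef_rot: [0.001, -0.063, 0.998, -0.0]
force: [0.7, -1.8, 4.7]
finger_gap: 0.1
grasp_force: 2.2
```

Emit:
{"fn": "move_arm", "kwargs": {"increments": [[[0,0,1.5],[0,0,0]],[[2,0,0],[0,0,0]],[[2,0,0],[0,0,0]],[[2,0,0],[0,0,0.01]],[[2,0,0],[0,0,0.01]],[[0,0,0],[0,0,0]]]}}

```text
t: 11.35
position: [658.6, -63.4, 273.0]
eef_rot: [0.001, -0.052, 0.999, -0.001]
force: [-0.1, -1.5, 8.7]
finger_gap: 0.2
grasp_force: 4.2
```

Emit:
{"fn": "move_arm", "kwargs": {"increments": [[[1.9,-0.1,0],[0,0,0.01]],[[1.9,-0.1,0],[0,0,0.01]],[[0,0,0],[0,0,0]]]}}

```text
t: 11.65
position: [654.8, -63.9, 273.0]
eef_rot: [0.001, -0.042, 0.999, -0.001]
force: [-0.3, -2.2, 8.6]
finger_gap: 0.1
grasp_force: 4.2
```

Emit:
{"fn": "move_arm", "kwargs": {"increments": [[[1.9,-0.1,0],[0,0,0.01]],[[1.9,-0.1,0],[0,0,0.01]],[[1.9,-0.1,0],[0,0,0.01]],[[0,0,0],[0,0,0]]]}}

```text
t: 12.05
position: [649.1, -64.6, 272.9]
eef_rot: [0.001, -0.027, 1.0, -0.001]
force: [-0.8, -2.2, 8.5]
finger_gap: 0.3
grasp_force: 4.3
```

Emit:
{"fn": "move_arm", "kwargs": {"increments": [[[1.9,-0.1,0],[0,0,0.01]],[[1.9,-0.1,0],[0,0,0.01]],[[1.9,-0.1,0],[0,0,0.01]],[[1.9,-0.1,0],[0,0,0.01]],[[0,0,0],[0,0,0]]]}}

```text
t: 12.55
position: [641.6, -65.2, 273.0]
eef_rot: [0.001, -0.007, 1.0, -0.0]
force: [-0.9, -1.6, 8.5]
finger_gap: 0.3
grasp_force: 4.3
```

```bash
python3 - <<'E'
from h import *
im=ctrl.camera("top"); cv2.imwrite("pics/c4.png",cv2.resize(im[120:220,200:340,::-1],None,fx=5.5,fy=5.5,interpolation=cv2.INTER_CUBIC))
for th in (.22,.31): print((proj("top",door(POSE,th,[[-16,0,0],[-16,-170,0],[0,-170,0]]))-[200,120])*5.5)
E
```

```text
[[120.026 395.683]
 [491.958 348.701]
 [487.18  314.064]]
[[116.855 395.94 ]
 [491.866 382.315]
 [490.241 347.329]]
```

View pics/c4.png

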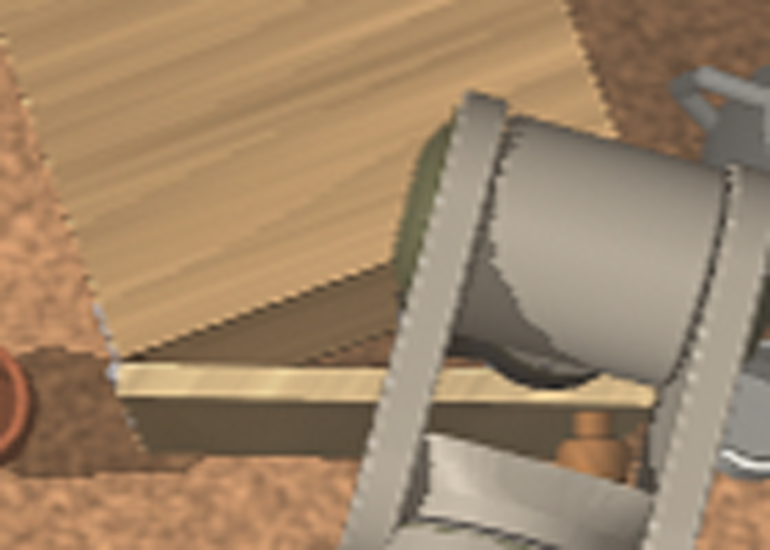

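The door's outer edge at column 490 is now near row 402, so leaf ≈0.35. It is past the catch and following the finger freely. I'll continue along the arc.

Emit:
{"fn": "move_arm", "kwargs": {"increments": [[[3.7,-0.2,0],[0,0,0.02]],[[5.5,-0.4,0],[0,0,0.03]],[[5.5,-0.4,0],[0,0,0.03]],[[5.5,-0.4,0],[0,0,0.03]],[[5.5,-0.4,0],[0,0,0.03]],[[5.5,-0.4,0],[0,0,0.03]],[[5.5,-0.4,0],[0,0,0.03]],[[5.5,-0.4,0],[0,0,0.03]],[[5.5,-0.4,0],[0,0,0.03]],[[5.5,-0.4,0],[0,0,0.03]],[[3.7,-0.2,0],[0,0,0.02]],[[0,0,0],[0,0,0]]]}}

```text
t: 13.8
position: [584.9, -60.3, 272.9]
eef_rot: [0.001, 0.147, 0.989, 0.001]
force: [0.6, 6.4, 8.2]
finger_gap: 0.1
grasp_force: 4.5
```

```bash
python3 - <<'E'
from h import *
im=ctrl.camera("top"); cv2.imwrite("pics/c5.png",cv2.resize(im[120:240,200:340,::-1],None,fx=5,fy=5,interpolation=cv2.INTER_CUBIC))
th=.62; to(door(POSE,th,[[12,-185,-12]])[0],.333+np.pi-th)
for th in (.6,.7,.8): print((proj("top",door(POSE,th,[[-16,0,0],[-16,-250,0],[0,-250,0]]))-[200,120])*5)
E
```

```text
t 13.85 pos [585.    -60.324 272.915] yaw 2.8476966925918656 zaxis [ 0.002  0.002 -1.   ] q [-0.303  0.443  1.27   0.003  1.428 -1.58 ] F [1.107 6.301 9.096]
shift [-1.605 -0.387 -0.084] turn z -0.006895960997927553
[[ 97.008 358.948]
 [584.726 484.616]
 [592.322 453.433]]
[[ 93.949 357.994]
 [567.282 531.829]
 [578.014 501.481]]
[[ 91.003 356.742]
 [545.101 577.178]
 [558.878 547.98 ]]
```

View pics/c5.png

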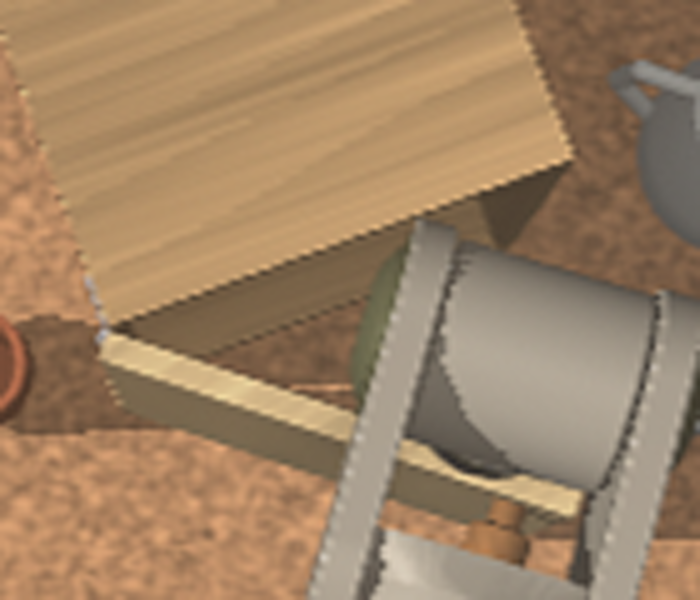

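The door is at leaf ≈0.67, well clear of the bar. I'll lift 12 mm to free the catch arm, then push on the inside face.

Emit:
{"fn": "move_arm", "kwargs": {"increments": [[[0,0,-6],[0,0,0]],[[0,0,-8],[0,0,0]],[[3.7,-0.2,0],[0,0,0.02]],[[5.5,-0.4,0],[0,0,0.03]],[[5.5,-0.4,0],[0,0,0.03]],[[5.5,-0.4,0],[0,0,0.03]],[[5.5,-0.4,0],[0,0,0.03]],[[5.5,-0.4,0],[0,0,0.03]],[[5.5,-0.4,0],[0,0,0.03]],[[5.5,-0.4,0],[0,0,0.03]],[[5.5,-0.4,0],[0,0,0.03]],[[5.5,-0.4,0],[0,0,0.03]]]}}

```text
t: 15.05
position: [534.3, -43.3, 285.7]
eef_rot: [-0.0, 0.29, 0.957, -0.0]
force: [1.1, -0.1, 0.6]
finger_gap: -0.3
grasp_force: 0.4
```

Emit:
{"fn": "move_arm", "kwargs": {"increments": [[[5.5,-0.4,0],[0,0,0.03]],[[5.5,-0.4,0],[0,0,0.03]],[[5.5,-0.4,0],[0,0,0.03]],[[5.5,-0.4,0],[0,0,0.03]],[[5.5,-0.4,0],[0,0,0.03]],[[5.5,-0.4,0],[0,0,0.03]],[[5.5,-0.4,0],[0,0,0.03]],[[5.5,-0.4,0],[0,0,0.03]],[[5.5,-0.4,0],[0,0,0.03]],[[5.5,-0.4,0],[0,0,0.03]],[[5.5,-0.4,0],[0,0,0.03]],[[5.5,-0.4,0],[0,0,0.03]]]}}

```text
t: 16.25
position: [483.0, -2.0, 285.7]
eef_rot: [-0.0, 0.456, 0.89, -0.0]
force: [0.9, -0.3, 0.3]
finger_gap: 0.2
grasp_force: 0.3
```

Emit:
{"fn": "move_arm", "kwargs": {"increments": [[[5.5,-0.4,0],[0,0,0.03]],[[5.5,-0.4,0],[0,0,0.03]],[[5.5,-0.4,0],[0,0,0.03]],[[5.5,-0.4,0],[0,0,0.03]],[[5.5,-0.4,0],[0,0,0.03]],[[3.7,-0.2,0],[0,0,0.02]],[[1.9,-0.1,0],[0,0,0.01]],[[0,0,0],[0,0,0]],[[0,0,0],[0,0,0]]]}}

```text
t: 17.15
position: [464.4, 24.7, 285.7]
eef_rot: [-0.0, 0.533, 0.846, -0.0]
force: [0.9, 0.1, -1.1]
finger_gap: 0.0
grasp_force: 0.0
```

```bash
python3 - <<'E'
from h import *
im=ctrl.camera("top"); cv2.imwrite("pics/c6.png",cv2.resize(im[70:310,180:390,::-1],None,fx=2.5,fy=2.5,interpolation=cv2.INTER_CUBIC))
th=1.4; to(door(POSE,th,[[12,-185,-12]])[0],.333+np.pi-th)
for th in (1.2,1.3,1.4,1.5): print((proj("top",door(POSE,th,[[-16,0,0],[-16,-250,0],[0,-250,0]]))-[180,70])*2.5)
E
```

```text
t 17.2 pos [464.419  24.714 285.739] yaw 2.016876974796631 zaxis [-0.  0. -1.] q [-0.2    0.158  1.617  0.     1.367 -0.646] F [ 0.855 -0.634 -0.605]
shift [-7.254  3.897 12.738] turn z -0.05771567879316253
[[ 90.459 299.519]
 [256.881 490.344]
 [269.079 479.517]]
[[ 89.474 298.267]
 [235.942 505.007]
 [249.196 495.446]]
[[ 88.62  296.924]
 [213.594 517.504]
 [227.767 509.315]]
[[ 87.907 295.502]
 [190.068 527.696]
 [205.014 520.97 ]]
```

View pics/c6.png

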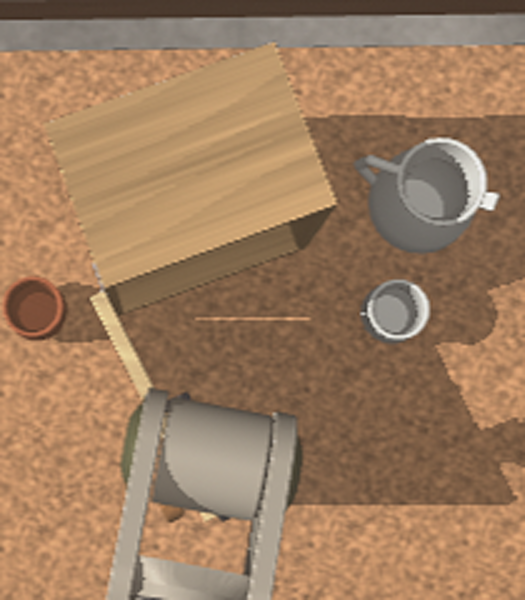

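The door stands at about 1.45 rad and the pots and jug are in place. I'll back off 3 mm and lift clear.

Emit:
{"fn": "move_arm", "kwargs": {"increments": [[[-3,0,0],[0,0,0]],[[0,0,-10],[0,0,0]],[[0,0,-20],[0,0,0]],[[0,0,-25],[0,0,0]],[[0,0,-25],[0,0,0]],[[0,0,-25],[0,0,0]],[[-30,0,0],[0,0,0]],[[-40,0,0],[0,0,0]],[[-40,0,0],[0,0,0]],[[0,0,0],[0,0,0]],[[0,0,0],[0,0,0]],[[0,0,0],[0,0,0]]]}}

```text
t: 18.4
position: [512.9, -76.5, 391.4]
eef_rot: [0.0, 0.533, 0.846, 0.0]
force: [-0.6, 0.0, 0.5]
finger_gap: -0.0
grasp_force: 0.0
```

```bash
python3 - <<'E'
from h import *
im=ctrl.camera("top"); cv2.imwrite("pics/c7.png",cv2.resize(im[70:310,180:390,::-1],None,fx=2.5,fy=2.5,interpolation=cv2.INTER_CUBIC))
E
```

```text
(no output)
```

View pics/c7.png

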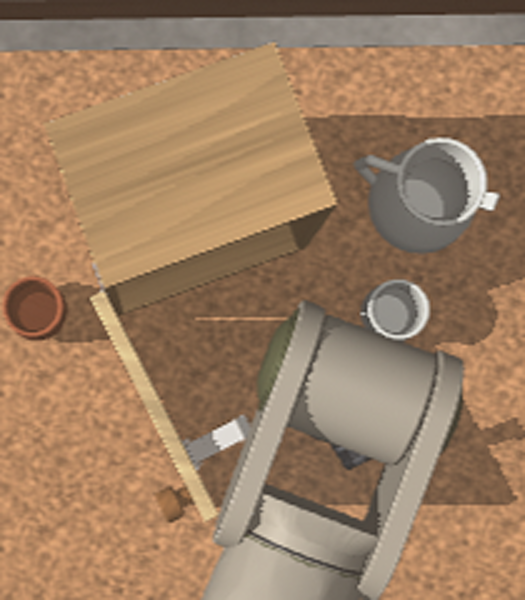

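The door stands at about 1.45 rad, with its free end at (205,518). The catch arm at (220,440) is free, the gripper is clear, and the jug and pots haven't moved.

```bash
python3 -c "
from bench import ctrl
print(ctrl.close_job())"
```

```text
the job is handed in; nothing more can be done
None
```

I pressed the catch down and drew the door past it at low force. The door now stands open at about 1.45 rad with the catch arm free, the jug and pots where they were and the robot clear. The job is handed in at about 18.5 s; no verdict came back.

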